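# Load a sample spool into the drying canister

### The job

Put the sample spool away to dry: unscrew the canister's captive cap, swing it well aside on its arm, and stand the spool upright on the spindle inside, all the way down. Then swing the cap back over the canister and screw it fully down again, and leave the jar, beaker and bottle where they are.

Things in the scene. Friction and masses are not known exactly. Their poses are not given: they have to be found in the camera images.
- canister: Fixed aluminium round pot: outer diameter 132 mm, inner 124, rim 96 and inner floor 10 above the table. Origin on its axis at table height, z up; yaw varies. On its axis a steel spindle, diameter 16, tapered tip 62 above the table. A grey foot joins it to a 24-diameter post whose axis is 125 from the pot's axis along this frame's +y; post top 133 high.
- pivot (a point): Point on the swing axis (vertical) of the arm, at the top of the post, 130 mm above the table.
- swingarm (a joint): Angle (rad) of the flat grey arm carrying the cap about the vertical post: 0 = cap exactly over the pot (a stop), grows counter-clockwise from above (cap moves towards the pot's +x side) to a stop at 1.6. Stays where left; 3 N moves it. Arm top 125 mm high, 30 wide, with a 50-diameter eye round the cap's stem. Swings only while the cap is turned over about 1.0 (else lid meets rim).
- cap (a joint): Turn (rad) of the screw cap relative to the arm: 0 = screwed fully down (a stop), grows counter-clockwise from above (unscrewing) to a stop at 1.3, while the cap rises 9 mm. Stays where left; takes about 0.25 N m.
- cap_grip (a point): Centre of the cap's grip, an upright white ribbed cylinder above the arm, diameter 58 mm, height 40; this mid-height point is 148 above the table screwed down, 157 unscrewed, and 125 from the pivot axis. z up; yaw turns with cap and arm. Below the arm is the cap's white lid, diameter 142, 16 thick, underside 90 above the table screwed down, 99 unscrewed.
- spool: Loose white spool standing upright on the table, height 73 mm, about 150 g: flanges of diameter 80 (0-5 and 40-45 above its underside), a grey 67-diameter winding between, and a round hub on top, diameter 34, from 45 to 73. An open bore of diameter 21 runs right through. Origin: centre of its underside, z up. Fully down on the spindle its underside is 10 above the table.
- spool_grip (a point): Point on the spool's axis 60 mm above its underside, at mid-height of the hub: where to grip it.
- jar: Bystander: closed clear jar with a lid, diameter 68 mm, height 80 mm; origin at the centre of its underside.
- beaker: Bystander: open glass beaker, diameter 72 mm, height 82 mm; origin at the centre of its underside.
- flask: Bystander: amber glass bottle, diameter 64 mm, height 120 mm; origin at the centre of its underside.

How it is judged:
On the way, in this order (a step that is already met when the one before it is completed fails the run):
1. the cap is unscrewed (turned more than 1 rad) (value of joint cap above 1 rad), for 0.1 s.
2. the cap is swung aside (arm beyond 1 rad) (value of joint swingarm above 1 rad), for 0.1 s.
3. the spool stands on the spindle, fully down, let go of, with the cap still aside (horizontal distance between spool and canister below 0.006 m and z of spool in the frame of canister below 0.0145 m and angle between spool's own z axis and vertical below 0.08 rad and value of joint swingarm above 0.9 rad and contact force between spool and the fingers below 0.2 N), for 0.2 s.
4. the cap is swung back over the canister (value of joint swingarm below 0.06 rad), for 0.1 s.
At the end, for the whole second after the job is handed in: Spool at rest on the spindle: axis within 6 mm, underside within 4.5 mm of the floor, tilt under 0.08 rad. Arm back over the canister (under 0.06 rad), cap screwed down to within 0.15 rad of its stop. Jar, beaker and bottle within 30 mm of their start (horizontal distance between spool and canister below 0.006 m and z of spool in the frame of canister below 0.0145 m and angle between spool's own z axis and vertical below 0.08 rad and value of joint swingarm below 0.06 rad and value of joint cap below 0.15 rad and linear speed of spool below 0.02 m/s and distance of each of jar, beaker, flask from where it was at the start of the episode below 0.03 m); the robot touches nothing.
It fails at once if the jar is tipped or pushed away (tilt over 0.4 rad or moved over 50 mm) (angle between jar's own z axis and vertical above 0.4 rad or distance of jar from where it was at the start of the episode above 0.05 m).
It fails at once if the beaker is tipped or pushed away (tilt over 0.4 rad or moved over 50 mm) (angle between beaker's own z axis and vertical above 0.4 rad or distance of beaker from where it was at the start of the episode above 0.05 m).
It fails at once if the bottle is tipped or pushed away (tilt over 0.4 rad or moved over 50 mm) (angle between flask's own z axis and vertical above 0.4 rad or distance of flask from where it was at the start of the episode above 0.05 m).
It also fails if it takes over 72 s, if anything falls off the work surface, if the arm or the gripper's body presses on something with over 40 N, if the wrist force passes 120 N, or if a joint passes its speed limit or range.

### The arm

A 7-joint arm with a two-finger parallel gripper is mounted at the origin on the work surface. World frame = base frame: x ahead of the robot, y to its left, z up, the work surface at z = 0. Lengths are in m, angles in rad, forces in N, time in s.
With the tool pointing down it reaches from about 0.35 to 0.9 m from the base axis. Payload 8.1 kg.
Tool frame: the origin (TCP) lies at the very end of the fingers, on their centre line; the grasp point (between the pads) lies 19 mm behind it; z points along the fingers, y is the line along which they close (so a half turn about z gives the same grasp; the last joint's range is limited). The gripper opens to 92 mm and grips with 3 to 60 N. Pads are 19 mm wide; open, the fingers measure 130 mm over their backs; the gripper's body (75 mm by 190 mm) begins 47 mm behind the grasp point.
Start: joints at [1.065, 0.434, 0.025, 1.573, -0.012, 1.134, -0.075], TCP at [0.245, -0.575, 0.227] pointing down, gripper open.
Joint ranges: [-2.62, 2.62], [-0.44, 2.09], [-1.27, 1.32], [0.08, 2.57], [-1.32, 4.46], [0.12, 2], [-2.74, 2.74]. Speed limits (rad/s): [2.22, 2.22, 3.01, 3.01, 3.14, 3.14, 3.14].

### API

Orientations are given as a rotation vector (axis times angle).
In Python, from cell import arm gives the robot as it stands.
- The arm moves only by the tool carry_out, never from a script. Its argument "commands" is a list of rows, each a list of 7 numbers: the opening, from 0 (shut) to 1 (fully open), then the shift along the tool's x, y, z each as a share of 0.025 m, from -1 to 1, then the turn, a rotation vector about the tool's x, y, z each as a share of 0.1 rad, from -1 to 1. A call has 1 to 8 rows; each row shifts and turns the commanded pose from where the row before left it, along the tool's axes as they then stand; what a row does not reach is not made up. A row lasts 1/10 s, in which the tool goes at most 50 mm and 8.59 degrees, less where a joint would pass 70% of its speed; a pose out of reach is approached as far as the arm can. A call with a number of a shift or a turn outside -1 to 1 is refused whole. A call with a gripper value outside its range is refused whole. The fingers move at their own pace and stop on an object; "squeeze" is the grip in N (left out, the last holds). Time passes only in rows, so rows that do not move let the fingers close. It gives the time, the measured TCP pose, the force, the opening and the grip force at its end, in the units of the state.
- arm.observe(): the state, without advancing time (a new reading comes with each control period).
- arm.get_image(name): name is "side" or "top"; returns a dict with "pixels" (400x640x3 uint8, red, green, blue), "range_z" (400x640 float32, m along the optical axis (not along the pixel's ray), 0 where there is no reading), "mtx" (3x3 intrinsics, pixels), "R" (3x3) and "t" (3): a world point X has camera coordinates R X + t. Camera axes: x right, y down, z forward; pixel columns grow to the right and rows downward; lengths in m; the calibration is good to about 2 mm. A picture is of the moment at which its call begins.
- arm.sign_off(): hands the job in; it is judged then, once.
The state is a dict: "clock": time; "joints": joint angles; "dq": joint speeds; "joint_efforts": joint torques, N m; "position": TCP position; "ee_rot": TCP orientation; "force": force on the tool from outside, world axes, zero at the start; "ft_torque": the same for the moment, N m; "width": opening from 0.0 (shut) to 1.0 (fully open); "gripper_force": force on a finger pad.
Only numpy, scipy, OpenCV 4.12 (cv2) and the standard library are available. Lean on these libraries where they do the work, as an engineer would, in place of code of your own. Each camera call takes 0.05 s, during which the arm holds its last target. There are 200 camera calls.

## Working session

There is one attempt and no reset: what is moved stays moved. The work goes in short steps, Python scripts to look and compute and a tool call to move; the robot and the scene stay as the last step left them, time stands still between calls to the robot, and variables do not carry over. Pictures are saved under pics/ and viewed, at most 10 in all, crops included, and the job is handed in when it is done.

Besides the shell and the picture viewer there is one more tool, called after "Call:" as a command line: name --pt "numbers of a row" for each row, then --argument value for the rest. carry_out: Moves the arm, as the interface text tells. Shift numbers are shares of 0.025 m and turn numbers shares of 0.1 rad, none past 1 either way. Its arguments: {"type":"object","properties":{"commands":{"type":"array"},"squeeze":{"type":"number"}},"required":["commands"]}

```bash
mkdir -p pics; ls; python3 - <<'E'
from cell import arm
import cv2,numpy as np
s=arm.observe();print({k:np.round(v,3) for k,v in s.items()})
for n in("side","top"):
    d=arm.get_image(n);cv2.imwrite(f"pics/{n}0.png",d["pixels"][:,:,::-1]);np.savez(f"{n}0.npz",**d)
    print(n,d["mtx"].round(1).tolist(),d["R"].round(3).tolist(),d["t"].round(3), (-d["R"].T@d["t"]).round(3),(d["range_z"]>0).mean())
E
```

```text
pics
{'clock': np.float64(0.0), 'joints': array([ 1.065,  0.435,  0.025,  1.574, -0.012,  1.134, -0.075]), 'dq': array([ 0.   , -0.001, -0.001, -0.001,  0.002,  0.001, -0.001]), 'joint_efforts': array([-1.0000e-03, -6.6785e+01,  9.8400e-01, -3.1445e+01, -6.1000e-02,
        4.3000e-02,  0.0000e+00]), 'position': array([ 0.245, -0.575,  0.226]), 'ee_rot': array([-3.077e+00, -6.280e-01,  1.000e-03]), 'force': array([ 0.028, -0.97 ,  0.184]), 'ft_torque': array([-0.04 , -0.001, -0.018]), 'gripper_force': np.float64(0.0), 'width': np.float64(1.0)}
side [[375.8, 0.0, 319.7], [0.0, 375.8, 196.5], [0.0, 0.0, 1.0]] [[0.79, 0.613, 0.017], [0.461, -0.575, -0.676], [-0.405, 0.541, -0.737]] [-0.397 -0.214  1.196] [ 0.897 -0.527  0.743] 0.99605859375
top [[406.6, 0.0, 318.4], [0.0, 406.6, 194.9], [0.0, 0.0, 1.0]] [[-0.007, -1.0, 0.007], [-0.982, 0.006, -0.19], [0.19, -0.008, -0.982]] [-0.073  0.535  0.993] [ 0.336 -0.068  1.077] 0.9959765625
```

View pics/side0.png

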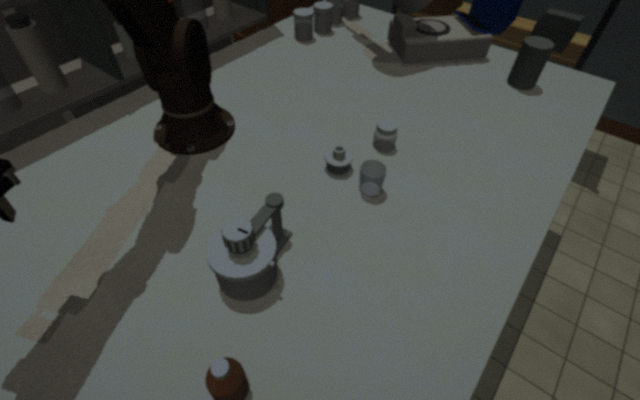

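View pics/top0.png

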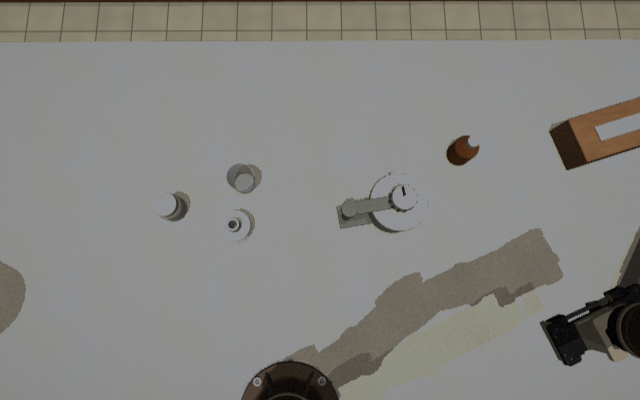

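The side view shows the spool at (339,160), cap grip at (238,238), post at (274,200), beaker at (372,178), jar at (385,135) and bottle at (227,378). The top view shows the spool at (233,225), cap grip at (403,197), post at (349,210), beaker at (243,178), jar at (167,205) and bottle at (463,150). Next I'll measure them using depth from both views.

```bash
cat > h.py <<'E'
import numpy as np,cv2
from scipy.optimize import least_squares
def cloud(d):
    v,u=np.mgrid[0:400,0:640];z=d["range_z"]
    P=np.stack([(u-d["mtx"][0,2])/d["mtx"][0,0]*z,(v-d["mtx"][1,2])/d["mtx"][1,1]*z,z],-1)
    W=(P-d["t"])@d["R"];W[z<=0]=np.nan;return W
def pix(d,X):
    c=d["R"]@np.asarray(X)+d["t"];p=d["mtx"]@c;return p[:2]/p[2]
def ray(d,uv,z):
    o=-d["R"].T@d["t"];r=d["R"].T@np.linalg.solve(d["mtx"],[uv[0],uv[1],1]);return o+r*(z-o[2])/r[2]
def tri(a,ua,b,ub):
    A=[];B=[]
    for d,uv in((a,ua),(b,ub)):
        o=-d["R"].T@d["t"];r=d["R"].T@np.linalg.solve(d["mtx"],[uv[0],uv[1],1]);r/=np.linalg.norm(r)
        M=np.eye(3)-np.outer(r,r);A.append(M);B.append(M@o)
    X=np.linalg.solve(sum(A),sum(B));return X,[np.linalg.norm(m@X-b) for m,b in zip(A,B)]
E
python3 - <<'E'
from h import *
D={n:dict(np.load(n+"0.npz")) for n in("side","top")}
seeds={"grip":(403,197),"post":(349,210),"spool":(233,225),"jar":(167,205),"beaker":(243,178),"flask":(463,150)}
C={n:cloud(D[n]) for n in D}
print("table z",{n:np.round(np.nanmedian(C[n][150:250,260:330,2]) ,4) for n in C})
# approx xy from top depth, then band masks in each view
bands={"grip":(.158,.18,.05),"post":(.126,.14,.02),"spool":(.066,.08,.03),"jar":(.072,.09,.05),"beaker":(.03,.095,.05),"flask":(.1,.13,.05),"arm":(.118,.128,.2)}
for k,s in seeds.items():
    p=C["top"][s[1],s[0]];lo,hi,r=bands[k]
    print(k,"seed",p.round(4))
    uv={}
    for n in D:
        W=C[n];m=(np.hypot(W[...,0]-p[0],W[...,1]-p[1])<r)&(W[...,2]>lo)&(W[...,2]<hi)
        v,u=np.nonzero(m)
        if len(u)<4: print(n,"few",len(u));continue
        Q=W[m];c,rad=cv2.minEnclosingCircle(Q[:,:2].astype(np.float32))
        uv[n]=((u.min()+u.max())/2,(v.min()+v.max())/2)
        print("  ",n,len(u),"mean",Q.mean(0).round(4),"encl",np.round(c,4),round(rad,4),"zmed",np.round(np.median(Q[:,2]),4),"px",np.round([u.mean(),v.mean()],1))
E
```

```text
table z {'side': np.float64(0.0008), 'top': np.float64(0.0009)}
grip seed [ 0.5054 -0.2674  0.1723]
   side 674 mean [ 0.5102 -0.2724  0.1675] encl [ 0.507  -0.2698] 0.0312 zmed 0.1682 px [236.7 230.3]
   top 539 mean [ 0.507  -0.2702  0.1686] encl [ 0.5085 -0.272 ] 0.0316 zmed 0.1689 px [403.8 196.6]
post seed [ 0.4822 -0.1474  0.1344]
   side 175 mean [ 0.4849 -0.1485  0.1331] encl [ 0.4832 -0.1477] 0.0194 zmed 0.1332 px [272.5 198.7]
   top 193 mean [ 0.4842 -0.148   0.1336] encl [ 0.4829 -0.1479] 0.0197 zmed 0.1336 px [349.2 209.2]
spool seed [0.4625 0.1469 0.0175]
   side 86 mean [0.4601 0.1378 0.0712] encl [0.4597 0.1384] 0.0178 zmed 0.0721 px [338.6 149.3]
   top 99 mean [0.459 0.137 0.073] encl [0.4592 0.1374] 0.0169 zmed 0.0732 px [232.5 223.8]
jar seed [0.5058 0.299  0.0807]
   side 233 mean [0.5109 0.3038 0.0796] encl [0.511  0.3077] 0.0315 zmed 0.08 px [386.3 125.4]
   top 466 mean [0.5091 0.3054 0.0803] encl [0.5099 0.3059] 0.0308 zmed 0.0804 px [164.6 203.7]
beaker seed [0.5913 0.1264 0.006 ]
   side 722 mean [0.5785 0.1233 0.0602] encl [0.5781 0.1228] 0.0378 zmed 0.0616 px [371.8 174. ]
   top 403 mean [0.5854 0.1265 0.0632] encl [0.5791 0.1222] 0.036 zmed 0.0646 px [239.  175.1]
flask seed [ 0.6412 -0.4437  0.0893]
   side 367 mean [ 0.6573 -0.4587  0.1175] encl [ 0.6549 -0.4574] 0.0151 zmed 0.1199 px [220.2 369.1]
   top 155 mean [ 0.6538 -0.4562  0.1167] encl [ 0.6556 -0.4587] 0.0156 zmed 0.1199 px [471.6 141.8]
```

```bash
python3 - <<'E'
import cv2
a=cv2.imread("pics/top0.png")[120:270,130:480];b=cv2.imread("pics/side0.png")[110:310,190:410]
a=cv2.convertScaleAbs(cv2.resize(a,None,fx=2.2,fy=2.2,interpolation=2),alpha=1.3)
b=cv2.convertScaleAbs(cv2.resize(b,None,fx=2.7,fy=2.7,interpolation=2),alpha=2)
cv2.imwrite("pics/tc.png",a);cv2.imwrite("pics/sc.png",b)
E
```

```text
(no output)
```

View pics/sc.png

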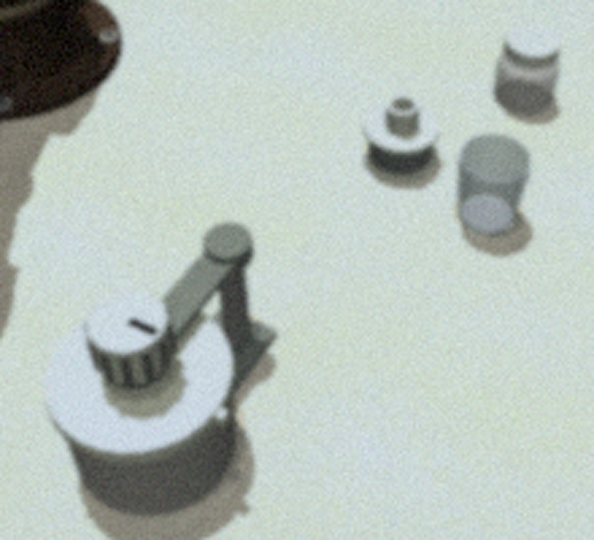

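The side crop shows the cap grip (top near crop (125,318)) on the lid, the arm leading to the post at (228,243), and the hub upright on the spool at (403,108). Measured heights (cap grip 0.168, post 0.133, hub 0.073, jar 0.080, flask 0.120 m) and the grip–post distance of 0.124 m match the text. Pot yaw is about 0.19 rad. Next I move above the cap.

```bash
cat >> h.py <<'E'
from scipy.spatial.transform import Rotation as Ro
def plan(arm,target,yaw=None,n=None):
    s=arm.observe();R=Ro.from_rotvec(s["ee_rot"]).as_matrix();p=np.array(s["position"])
    y=np.arctan2(R[1,1],R[0,1])
    print("t",round(float(s["clock"]),2),"pos",p.round(4),"yaw_y",y.round(3),"z",R[:,2].round(3),"q",np.round(s["joints"],2),"F",np.round(s["force"],1),"M",np.round(s["ft_torque"],2),"w",round(float(s["width"]),3),"gf",round(float(s["gripper_force"]),1))
    d=R.T@(np.array(target)-p)/.025
    print("shares",d.round(2),"turn z shares",None if yaw is None else round(-(yaw-y)/.1,2))
E
python3 -c "
from cell import arm
from h import *
plan(arm,[.507,-.270,.227],-1.115)"
```

```text
t 0.1 pos [ 0.2448 -0.5746  0.226 ] yaw_y -1.168 z [-0.001  0.001 -1.   ] q [ 1.07  0.44  0.02  1.57 -0.01  1.13 -0.08] F [ 0.6 -0.2  0.6] M [ 0.02  0.01 -0.01] w 0.994 gf 0.0
shares [14.43 -7.1  -0.03] turn z shares -0.53
```

Call:
carry_out --pt "1 0.9 -0.44 0 0 0 0" --pt "1 0.9 -0.44 0 0 0 0" --pt "1 0.9 -0.44 0 0 0 0" --pt "1 0.9 -0.44 0 0 0 0" --pt "1 0.9 -0.44 0 0 0 0" --pt "1 0.9 -0.44 0 0 0 0" --pt "1 0.9 -0.44 0 0 0 0" --pt "1 0.9 -0.44 0 0 0 0"

```text
clock: 0.9
position: [0.3764, -0.4225, 0.2264]
ee_rot: [-3.078, -0.628, 0.001]
force: [0.1, 0.1, 0.1]
width: 1.003
gripper_force: 0.0
```

Call:
carry_out --pt "1 0.9 -0.44 0 0 0 0" --pt "1 0.9 -0.44 0 0 0 0" --pt "1 0.9 -0.44 0 0 0 0" --pt "1 0.9 -0.44 0 0 0 0" --pt "1 0.9 -0.44 0 0 0 0" --pt "1 0.9 -0.44 0 0 0 0" --pt "1 0.9 -0.44 0 0 0 0" --pt "1 0.9 -0.44 0 0 0 0"

```text
clock: 1.7
position: [0.5075, -0.2711, 0.2264]
ee_rot: [-3.078, -0.628, 0.001]
force: [-0.3, -0.7, 0.3]
width: 0.996
gripper_force: 0.0
```

Call:
carry_out --pt "1 0 0 0 0 0 0" --pt "1 0 0 0 0 0 0"

```text
clock: 1.9
position: [0.5071, -0.2717, 0.2263]
ee_rot: [-3.077, -0.63, 0.001]
force: [-0.6, -0.8, 0.9]
width: 1.0
gripper_force: 0.0
```

```bash
python3 -c "
from cell import arm
from h import *
plan(arm,[.507,-.270,.134],-1.115)"
```

```text
t 1.9 pos [ 0.5071 -0.2717  0.2263] yaw_y -1.167 z [-0.001  0.    -1.   ] q [ 0.48  0.36 -0.11  1.69  0.04  1.09 -0.81] F [-0.6 -0.8  0.9] M [-0.02 -0.03  0.01] w 1.0 gf 0.0
shares [ 0.03 -0.06  3.69] turn z shares -0.52
```

Call:
carry_out --pt "1 0 0 0.6 0 0 -0.25" --pt "1 0 0 0.6 0 0 -0.25" --pt "1 0 0 0.6 0 0 0" --pt "1 0 0 0.6 0 0 0" --pt "1 0 0 0.6 0 0 0" --pt "1 0 0 0.6 0 0 0" --pt "1 0 0 0.05 0 0 0" --pt "1 0 0 0 0 0 0"

```text
clock: 2.7
position: [0.5064, -0.2729, 0.1354]
ee_rot: [-3.062, -0.703, 0.002]
force: [1.2, 0.3, 0.7]
width: 1.0
gripper_force: 0.0
```

Call:
carry_out --pt "0.5 0 0 0 0 0 0" --pt "0.5 0 0 0 0 0 0" --pt "0.5 0 0 0 0 0 0" --pt "0.5 0 0 0 0 0 0" --pt "0.5 0 0 0 0 0 0" --pt "0.5 0 0 0 0 0 0" --squeeze 30

```text
clock: 3.3
position: [0.507, -0.2704, 0.1357]
ee_rot: [-3.059, -0.706, 0.001]
force: [-3.3, 6.1, 4.0]
width: 0.629
gripper_force: 30.0
```

```bash
python3 -c "
from cell import arm
from h import *
plan(arm,[.507,-.270,.134],-1.115)"
```

```text
t 3.3 pos [ 0.507  -0.2704  0.1357] yaw_y -1.117 z [-0.001  0.002 -1.   ] q [ 0.49  0.45 -0.12  1.8   0.07  0.9  -0.78] F [-3.3  6.1  4. ] M [0.97 0.47 0.07] w 0.629 gf 30.0
shares [ 0.01 -0.01  0.07] turn z shares -0.02
```

Call:
carry_out --pt "0.5 0 0 -0.03 0 0 -1" --pt "0.5 0 0 -0.03 0 0 -1" --pt "0.5 0 0 -0.03 0 0 -1" --pt "0.5 0 0 -0.03 0 0 -1" --pt "0.5 0 0 -0.03 0 0 -1" --pt "0.5 0 0 -0.03 0 0 -1"

```text
clock: 3.9
position: [0.5075, -0.2704, 0.1399]
ee_rot: [-2.711, -1.584, -0.001]
force: [-0.3, 4.2, 0.0]
width: 0.632
gripper_force: 30.0
```

```bash
python3 -c "
from cell import arm
from h import *
plan(arm,[.507,-.270,.134],.18)"
```

```text
t 3.9 pos [ 0.5075 -0.2704  0.1399] yaw_y -0.513 z [ 0.     0.002 -1.   ] q [ 0.59  0.46 -0.27  1.78  0.15  0.92 -0.25] F [-0.3  4.2  0. ] M [ 0.9  -0.27 -0.23] w 0.632 gf 30.0
shares [ 0.   -0.02  0.24] turn z shares -6.93
```

Call:
carry_out --pt "0.5 0 0 -0.03 0 0 -1" --pt "0.5 0 0 -0.03 0 0 -1" --pt "0.5 0 0 -0.03 0 0 -1" --pt "0.5 0 0 -0.03 0 0 -1" --pt "0.5 0 0 -0.03 0 0 -1" --pt "0.5 0 0 -0.03 0 0 -1" --pt "0.5 0 0 -0.02 0 0 -0.8" --pt "0.5 0 0 0 0 0 0"

```text
clock: 4.7
position: [0.5074, -0.2705, 0.1447]
ee_rot: [-2.029, -2.397, -0.002]
force: [0.1, 4.2, -0.7]
width: 0.628
gripper_force: 30.0
```

```bash
python3 - <<'E'
from cell import arm
from h import *
plan(arm,[.507,-.270,.134],.186)
d=arm.get_image("top");W=cloud(d)
m=(np.hypot(W[...,0]-.507,W[...,1]+.27)<.028)&(W[...,2]>.14);
m2=(np.hypot(W[...,0]-.507,W[...,1]+.27)>.035)&(np.hypot(W[...,0]-.507,W[...,1]+.27)<.068)&(W[...,2]<.13)&(W[...,2]>.09)
m3=(np.hypot(W[...,0]-.507,W[...,1]+.27)<.2)&(W[...,2]<.13)&(W[...,2]>.1)
print(np.median(W[m2][:,2]))
E
```

```text
t 4.7 pos [ 0.5074 -0.2705  0.1447] yaw_y 0.166 z [-0.     0.002 -1.   ] q [ 0.71  0.48 -0.44  1.77  0.24  0.95  0.34] F [ 0.1  4.2 -0.7] M [ 0.95 -0.18  0.19] w 0.628 gf 30.0
shares [ 0.02 -0.01  0.43] turn z shares -0.2
0.11661928027624074
```

Call:
carry_out --pt "0.72 0 0 0 0 0 -0.3" --pt "0.72 0 0 0 0 0 -0.4" --pt "0.72 0 0 0 0 0 0" --pt "0.72 0 0.5 0 0 0 -1" --pt "0.72 0 0.5 0 0 0 -1" --pt "0.72 0 0.5 0 0 0 -1"

```text
clock: 5.35
position: [0.5419, -0.2616, 0.145]
ee_rot: [-1.558, -2.728, 0.004]
force: [-3.5, -2.5, 1.2]
width: 0.722
gripper_force: 1.7
```

```bash
python3 -c "
from cell import arm
from h import *
p=np.array([.4838,-.148])
a=-1.385+.3+.032;t=p+.125*np.array([np.cos(a),np.sin(a)])
plan(arm,[*t,.1447],.186+.35)"
```

```text
t 5.35 pos [ 0.5419 -0.2616  0.145 ] yaw_y 0.533 z [-0.001 -0.002 -1.   ] q [ 0.72  0.53 -0.52  1.7   0.31  1.    0.62] F [-3.5 -2.5  1.2] M [-0.51  0.46  0.05] w 0.722 gf 1.7
shares [0.1  0.23 0.01] turn z shares -0.03
```

Call:
carry_out --pt "0.72 0.05 0.5 0 0 0 -1" --pt "0.72 0.05 0.5 0 0 0 -1" --pt "0.72 0 0.5 0 0 0 -1" --pt "0.72 0 0.5 0 0 0 -1" --pt "0.72 0 0.5 0 0 0 -1" --pt "0.72 0 0.5 0 0 0 -1" --pt "0.72 0 0.5 0 0 0 -1"

```text
clock: 6.05
position: [0.5994, -0.1968, 0.145]
ee_rot: [0.529, 3.096, -0.005]
force: [-0.1, -5.4, -0.6]
width: 0.723
gripper_force: 2.1
```

```bash
python3 -c "
from cell import arm
from h import *
p=np.array([.4838,-.148])
a=-1.385+1.0+.032;t=p+.125*np.array([np.cos(a),np.sin(a)])
plan(arm,[*t,.1447],.186+1.05)"
```

```text
t 6.05 pos [ 0.5994 -0.1968  0.145 ] yaw_y 1.232 z [ 0.001 -0.003 -1.   ] q [ 0.67  0.61 -0.68  1.61  0.43  1.07  1.1 ] F [-0.1 -5.4 -0.6] M [-0.93 -0.36  0.11] w 0.723 gf 2.1
shares [0.01 0.23 0.01] turn z shares -0.04
```

Call:
carry_out --pt "0.72 0 0.5 0 0 0 -1" --pt "0.72 0 0.5 0 0 0 -1" --pt "0.72 0 0.5 0 0 0 -1" --pt "0.72 0 0.5 0 0 0 -1" --pt "0.72 0 0.5 0 0 0 -1" --pt "0.72 0 0 0 0 0 0" --pt "0.72 0 -0.15 0 0 0 0"

```text
clock: 6.75
position: [0.608, -0.1368, 0.145]
ee_rot: [0.248, -3.131, -0.0]
force: [-0.2, -0.7, -0.5]
width: 0.721
gripper_force: 0.0
```

```bash
python3 -c "
from cell import arm
from h import *
p=np.array([.4838,-.148])
a=-1.385+1.5;t=p+.125*np.array([np.cos(a),np.sin(a)])
plan(arm,[*t,.1447],.186+1.55)"
```

```text
t 6.75 pos [ 0.608  -0.1368  0.145 ] yaw_y 1.729 z [-0. -0. -1.] q [ 0.65  0.64 -0.81  1.63  0.51  1.1   1.43] F [-0.2 -0.7 -0.5] M [ 0.1  -0.1   0.07] w 0.721 gf 0.0
shares [-0.02  0.12  0.01] turn z shares -0.07
```

Next I open, rise, and look.

Call:
carry_out --pt "0.85 0 0 0 0 0 0" --pt "0.85 0 0 -1 0 0 0" --pt "0.85 0 0 -1 0 0 0" --pt "0.85 0 0 -1 0 0 0" --pt "0.85 0 0 -1 0 0 0" --pt "0.85 -0.9 0.9 0 0 0 0" --pt "0.85 -0.9 0.9 0 0 0 0" --pt "0.85 -0.9 0.9 0 0 0 0"

```text
clock: 7.55
position: [0.6645, -0.0598, 0.2452]
ee_rot: [-0.246, 3.132, -0.001]
force: [0.1, -0.4, -0.4]
width: 0.852
gripper_force: 0.0
```

```bash
python3 - <<'E'
from cell import arm
from h import *
plan(arm,[.459,.1375,.2],.1)
im=[]
for n in("top","side"):
    d=arm.get_image(n);np.savez(n+"1.npz",**d)
    u,v=np.round(pix(d,[.507,-.27,.06])).astype(int)
    im.append(cv2.convertScaleAbs(cv2.resize(d["pixels"][v-70:v+70,u-70:u+70,::-1],(400,400),interpolation=2),alpha=1.6));print(n,u,v)
cv2.imwrite("pics/open.png",np.hstack(im))
E
```

```text
t 7.55 pos [ 0.6645 -0.0598  0.2452] yaw_y 1.728 z [ 0.    -0.001 -1.   ] q [ 0.49  0.62 -0.83  1.38  0.46  1.33  1.38] F [ 0.1 -0.4 -0.4] M [ 0.16 -0.19 -0.04] w 0.852 gf 0.0
shares [6.88 9.08 1.8 ] turn z shares 16.28
top 395 205
side 244 260
```

View pics/open.png

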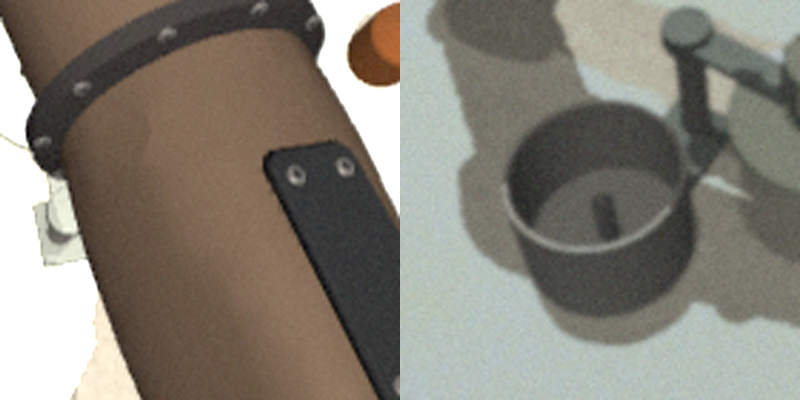

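Top view is covered by the arm. The side view shows the open pot, with the spindle near (603,205) in the crop, and the cap swung well aside. I turn the tool, then go to the spool.

Call:
carry_out --pt "0.85 0 0 0 0 0 1" --pt "0.85 0 0 0 0 0 1" --pt "0.85 0 0 0 0 0 1" --pt "0.85 0 0 0 0 0 1" --pt "0.85 0 0 0 0 0 1" --pt "0.85 0 0 0 0 0 1" --pt "0.85 0 0 0 0 0 1" --pt "0.85 0 0 0 0 0 1"

```text
clock: 8.45
position: [0.6635, -0.0608, 0.2448]
ee_rot: [-0.997, -2.979, 0.001]
force: [-0.4, 0.2, -0.0]
width: 0.851
gripper_force: 0.0
```

Call:
carry_out --pt "0.85 0 0 0 0 0 1" --pt "0.85 0 0 0 0 0 1" --pt "0.85 0 0 0 0 0 1" --pt "0.85 0 0 0 0 0 1" --pt "0.85 0 0 0 0 0 1" --pt "0.85 0 0 0 0 0 1" --pt "0.85 0 0 0 0 0 1" --pt "0.85 0 0 0 0 0 1"

```text
clock: 9.25
position: [0.6635, -0.0607, 0.2449]
ee_rot: [2.079, 2.356, -0.001]
force: [0.2, 0.2, -0.5]
width: 0.852
gripper_force: 0.0
```

Call:
carry_out --pt "0.85 0 0 0 0 0 1" --pt "0.85 0 0 0 0 0 1" --pt "0.85 0 0 0 0 0 1" --pt "0.85 0 0 0 0 0 1" --pt "0.85 0 0 0 0 0 1" --pt "0.85 0 0 0 0 0 1" --pt "0.85 0 0 0 0 0 0.3"

```text
clock: 9.95
position: [0.6636, -0.0605, 0.245]
ee_rot: [2.704, 1.598, -0.001]
force: [-0.4, -0.5, 0.5]
width: 0.848
gripper_force: 0.0
```

```bash
python3 - <<'E'
from cell import arm
from h import *
plan(arm,[.4595,.1377,.2],-.5)
E
```

```text
t 9.95 pos [ 0.6636 -0.0605  0.245 ] yaw_y -0.503 z [-0.    -0.001 -1.   ] q [ 0.21  0.52 -0.32  1.41  0.16  1.24 -0.63] F [-0.4 -0.5  0.5] M [ 0.01 -0.04 -0.02] w 0.848 gf 0.0
shares [  3.01 -10.97   1.8 ] turn z shares -0.03
```

Call:
carry_out --pt "0.85 0.25 -0.91 0 0 0 0" --pt "0.85 0.25 -0.91 0 0 0 0" --pt "0.85 0.25 -0.91 0 0 0 0" --pt "0.85 0.25 -0.91 0 0 0 0" --pt "0.85 0.25 -0.91 0 0 0 0" --pt "0.85 0.25 -0.91 0 0 0 0"

```text
clock: 10.55
position: [0.561, 0.0387, 0.245]
ee_rot: [2.7, 1.605, -0.0]
force: [0.2, 0.1, 0.4]
width: 0.849
gripper_force: 0.0
```

Call:
carry_out --pt "0.85 0.25 -0.91 0 0 0 0" --pt "0.85 0.25 -0.91 0 0 0 0" --pt "0.85 0.25 -0.91 0 0 0 0" --pt "0.85 0.25 -0.91 0 0 0 0" --pt "0.85 0.25 -0.91 0 0 0 0" --pt "0.85 0.25 -0.91 0 0 0 0" --pt "0.85 0 0 0 0 0 0" --pt "0.85 0 0 0 0 0 0"

```text
clock: 11.35
position: [0.46, 0.1366, 0.2452]
ee_rot: [2.699, 1.606, 0.001]
force: [0.7, -0.2, -0.1]
width: 0.849
gripper_force: 0.0
```

```bash
python3 - <<'E'
from cell import arm
from h import *
plan(arm,[.4595,.1377,.047],-.5)
im=[]
for n in("top","side"):
    d=arm.get_image(n);np.savez(n+"2.npz",**d)
    W=cloud(d);c=np.array([.507,-.27]);r=np.hypot(W[...,0]-c[0],W[...,1]-c[1])
    m=(r<.03)&(W[...,2]>.025)&(W[...,2]<.075);Q=W[m];v,u=np.nonzero(m)
    if len(Q): print(n,"spindle",len(Q),Q.mean(0).round(4),Q[:,2].max().round(4),"high",Q[Q[:,2]>.05].mean(0).round(4),"px",u.mean().round(1),v.mean().round(1),np.ptp(u),np.ptp(v))
    m=(r<.08)&(W[...,2]>.088)&(W[...,2]<.105);Q=W[m]
    f=least_squares(lambda p:np.hypot(Q[:,0]-p[0],Q[:,1]-p[1])-p[2],[*c,.065],loss="soft_l1",f_scale=.002).x
    print("rim",len(Q),f.round(4),np.median(Q[:,2]).round(4))
    u,v=np.round(pix(d,[.507,-.27,.06])).astype(int);print(u,v)
    im.append(cv2.convertScaleAbs(cv2.resize(d["pixels"][v-50:v+50,u-50:u+50,::-1],(400,400),interpolation=2),alpha=1.6))
cv2.imwrite("pics/open2.png",np.hstack(im))
E
```

```text
t 11.35 pos [0.46   0.1366 0.2452] yaw_y -0.497 z [ 0.001 -0.    -1.   ] q [-0.02  0.22 -0.45  1.86  0.11  1.09 -1.01] F [ 0.7 -0.2 -0.1] M [-0.08 -0.08 -0.  ] w 0.849 gf 0.0
shares [ 0.03 -0.04  7.93] turn z shares 0.03
top spindle 45 [ 0.5067 -0.2695  0.0526] 0.0644 high [ 0.5073 -0.2704  0.0587] px 393.9 205.1 8 7
rim 345 [ 0.5076 -0.2709  0.0635] 0.0962
395 205
side spindle 93 [ 0.5101 -0.2723  0.0474] 0.0643 high [ 0.509  -0.2717  0.0573] px 244.9 264.2 8 13
rim 579 [ 0.5078 -0.2706  0.0636] 0.0952
244 260
```

View pics/open2.png

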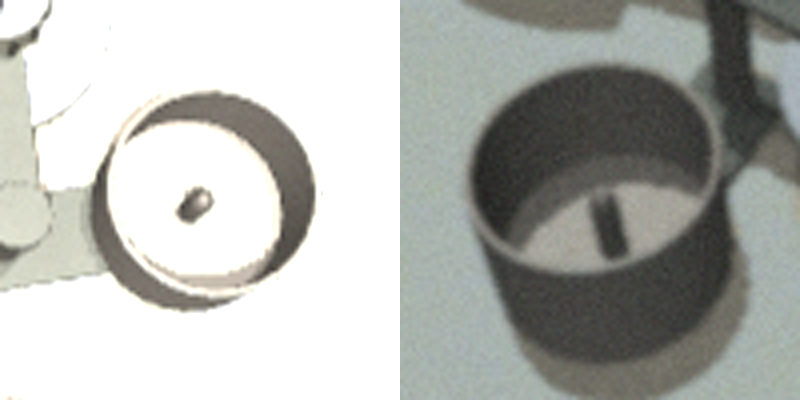

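The open pot shows the spindle tip near (197,200) in the top half and (603,200) in the side half of the picture. The pot axis by rim fit is (0.5077,-0.2707) in both views. I'll refine the spool's axis the same way.

```bash
python3 - <<'E'
from h import *
c=np.array([.4593,.1375])
for n in("top","side"):
    W=cloud(dict(np.load(n+"0.npz")));r=np.hypot(W[...,0]-c[0],W[...,1]-c[1])
    for nm,lo,hi,R in(("hub",.067,.08,.022),("flange",.038,.05,.045)):
        m=(r<R)&(W[...,2]>lo)&(W[...,2]<hi)
        h,_=cv2.findContours(m.astype(np.uint8),cv2.RETR_EXTERNAL,cv2.CHAIN_APPROX_NONE)
        e=max(h,key=len)[:,0];Q=W[e[:,1],e[:,0]]
        f=least_squares(lambda p:np.hypot(Q[:,0]-p[0],Q[:,1]-p[1])-p[2],[*c,R],loss="soft_l1",f_scale=.002).x
        print(n,nm,len(Q),f.round(4),np.median(W[m][:,2]).round(4),W[m].mean(0).round(4))
E
```

```text
top hub 37 [0.4592 0.1371 0.0158] 0.0732 [0.459 0.137 0.073]
top flange 87 [0.4595 0.1375 0.0388] 0.0457 [0.4587 0.1364 0.0456]
side hub 34 [0.4593 0.1388 0.0156] 0.0723 [0.4601 0.1381 0.0717]
side flange 83 [0.4592 0.1386 0.0376] 0.0453 [0.4641 0.1312 0.0453]
```

Call:
carry_out --pt "0.7 0.04 -0.05 1 0 0 0" --pt "0.7 0 0 1 0 0 0" --pt "0.7 0 0 1 0 0 0" --pt "0.7 0 0 1 0 0 0" --pt "0.7 0 0 1 0 0 0" --pt "0.7 0 0 1 0 0 0" --pt "0.7 0 0 1 0 0 0" --pt "0.7 0 0 0.8 0 0 0"

```text
clock: 12.25
position: [0.4596, 0.1373, 0.0484]
ee_rot: [2.702, 1.603, -0.002]
force: [0.7, 0.3, -0.0]
width: 0.699
gripper_force: 0.0
```

Call:
carry_out --pt "0.2 0 0 0 0 0 0" --pt "0.2 0 0 0 0 0 0" --pt "0.2 0 0 0 0 0 0" --pt "0.2 0 0 0 0 0 0" --pt "0.2 0 0 0 0 0 0" --pt "0.2 0 0 0 0 0 0" --pt "0.2 0 0 0 0 0 0" --pt "0.2 0 0 0 0 0 0" --squeeze 15

```text
clock: 13.05
position: [0.4599, 0.1387, 0.0509]
ee_rot: [2.7, 1.605, 0.003]
force: [-1.3, -0.8, 7.1]
width: 0.361
gripper_force: 15.0
```

```bash
python3 - <<'E'
from cell import arm
from h import *
plan(arm,[.4593,.138,.049],-.5)
E
```

```text
t 13.05 pos [0.4599 0.1387 0.0509] yaw_y -0.498 z [ 0.002  0.    -1.   ] q [-0.12  0.47 -0.38  2.08  0.29  0.63 -1.19] F [-1.3 -0.8  7.1] M [-0.14  0.21  0.01] w 0.361 gf 15.0
shares [-0.04 -0.01  0.08] turn z shares 0.02
```

Call:
carry_out --pt "0.2 0 0 -0.5 0 0 0" --pt "0.2 0 0 -0.9 0 0 0" --pt "0.2 0 0 -0.9 0 0 0" --pt "0.2 0 0 -0.9 0 0 0" --pt "0.2 0 0 -0.9 0 0 0" --pt "0.2 0 0 -0.9 0 0 0" --pt "0.2 0 0 -0.9 0 0 0" --pt "0.2 0 0 -0.9 0 0 0"

```text
clock: 13.85
position: [0.4587, 0.1384, 0.2217]
ee_rot: [-2.7, -1.606, -0.0]
force: [-0.9, 0.9, -0.7]
width: 0.361
gripper_force: 15.0
```

```bash
python3 - <<'E'
from cell import arm
from h import *
plan(arm,[.5075,-.2705,.222],-.5)
for n in("top","side"):
    W=cloud(arm.get_image(n));r=np.hypot(W[...,0]-.46,W[...,1]-.138);m=(r<.05)
    print(n,np.nanmin(np.where(m,W[...,2],9)).round(3),((r<.03)&(W[...,2]<.02)).sum())
    if n=="side":
        m=(r<.06)&(W[...,2]>.15)&(W[...,2]<.23);print(np.histogram(W[m][:,2],bins=16,range=(.15,.23)))
E
```

```text
t 13.85 pos [0.4587 0.1384 0.2217] yaw_y -0.498 z [ 0.  0. -1.] q [-0.02  0.24 -0.46  1.89  0.12  1.03 -1.03] F [-0.9  0.9 -0.7] M [-0.02 -0.13  0.01] w 0.361 gf 15.0
shares [-1.344e+01  9.520e+00 -1.000e-02] turn z shares 0.02
top -0.007 198
side -0.004 234
(array([  0,   0,   0,   0,   8, 108,  73,  42,  47,  42,  41,  38,  12,
       236,  97,  16]), array([0.15 , 0.155, 0.16 , 0.165, 0.17 , 0.175, 0.18 , 0.185, 0.19 ,
       0.195, 0.2  , 0.205, 0.21 , 0.215, 0.22 , 0.225, 0.23 ]))
```

Call:
carry_out --pt "0.2 -0.9 0.635 0 0 0 0" --pt "0.2 -0.9 0.635 0 0 0 0" --pt "0.2 -0.9 0.635 0 0 0 0" --pt "0.2 -0.9 0.635 0 0 0 0" --pt "0.2 -0.9 0.635 0 0 0 0" --pt "0.2 -0.9 0.635 0 0 0 0" --pt "0.2 -0.9 0.635 0 0 0 0"

```text
clock: 14.65
position: [0.4809, -0.054, 0.2196]
ee_rot: [-2.7, -1.605, 0.001]
force: [0.4, 0.1, -2.0]
width: 0.365
gripper_force: 15.0
```

Call:
carry_out --pt "0.2 -0.9 0.635 0 0 0 0" --pt "0.2 -0.9 0.635 0 0 0 0" --pt "0.2 -0.9 0.635 0 0 0 0" --pt "0.2 -0.9 0.635 0 0 0 0" --pt "0.2 -0.9 0.635 0 0 0 0" --pt "0.2 -0.9 0.635 0 0 0 0" --pt "0.2 -0.9 0.635 0 0 0 0" --pt "0.2 0 0 0 0 0 0"

```text
clock: 15.45
position: [0.5028, -0.2488, 0.2191]
ee_rot: [2.704, 1.598, -0.003]
force: [0.9, 0.0, -1.9]
width: 0.364
gripper_force: 15.0
```

```bash
python3 - <<'E'
from cell import arm
from h import *
plan(arm,[.5075,-.2705,.222],-.5)
d=arm.get_image("side");np.savez("side3.npz",**d);W=cloud(d)
s=arm.observe()["position"];r=np.hypot(W[...,0]-s[0],W[...,1]-s[1])
for lo,hi,R in((.212,.22,.045),(.172,.1765,.045)):
    m=(r<R)&(W[...,2]>lo)&(W[...,2]<hi);Q=W[m]
    k=np.hypot(*(Q[:,:2]-s[:2]).T)>.033;Q=Q[k]
    f=least_squares(lambda p:np.hypot(Q[:,0]-p[0],Q[:,1]-p[1])-.040,s[:2],loss="soft_l1",f_scale=.002).x
    print(len(Q),f.round(4))
u,v=np.round(pix(d,[s[0],s[1],.18])).astype(int);print(u,v)
cv2.imwrite("pics/hold.png",cv2.convertScaleAbs(cv2.resize(d["pixels"][v-60:v+80,u-70:u+70,::-1],(560,560),interpolation=2),alpha=1.6))
E
```

```text
t 15.45 pos [ 0.5028 -0.2488  0.2191] yaw_y -0.503 z [-0.002 -0.001 -1.   ] q [ 0.54  0.35 -0.24  1.73  0.09  1.07 -0.23] F [ 0.9  0.  -1.9] M [-0.04 -0.05 -0.04] w 0.364 gf 15.0
shares [-0.67  0.58 -0.11] turn z shares -0.03
155 [ 0.5013 -0.2449]
214 [ 0.4998 -0.2455]
243 216
```

View pics/hold.png

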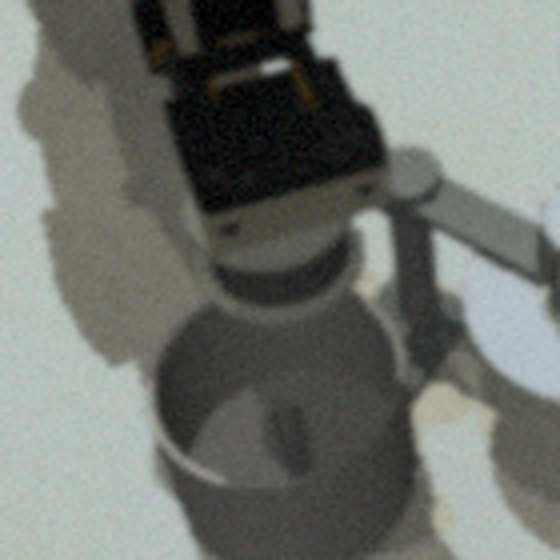

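The spool hangs level above the pot in the side view (flange near (285,300) in the picture, spindle at (290,440)). I shift onto the axis, then descend to just above the spindle tip.

Call:
carry_out --pt "0.2 -0.34 0.29 0 0 0 0" --pt "0.2 -0.33 0.29 0 0 0 0" --pt "0.2 0 0 0 0 0 0" --pt "0.2 0 0 0 0 0 0"

```text
clock: 15.9
position: [0.5088, -0.2659, 0.2199]
ee_rot: [-2.7, -1.605, -0.0]
force: [0.5, 0.8, -2.4]
width: 0.365
gripper_force: 15.0
```

```bash
python3 - <<'E'
from cell import arm
from h import *
plan(arm,[.5075,-.2705,.119],-.5)
E
```

```text
t 15.9 pos [ 0.5088 -0.2659  0.2199] yaw_y -0.498 z [-0.  0. -1.] q [ 0.56  0.37 -0.23  1.69  0.09  1.09 -0.2 ] F [ 0.5  0.8 -2.4] M [-0.01 -0.09  0.03] w 0.365 gf 15.0
shares [-0.19  0.04  4.04] turn z shares 0.02
```

Call:
carry_out --pt "0.2 -0.19 0.04 0.6 0 0 0" --pt "0.2 0 0 0.6 0 0 0" --pt "0.2 0 0 0.6 0 0 0" --pt "0.2 0 0 0.6 0 0 0" --pt "0.2 0 0 0.6 0 0 0" --pt "0.2 0 0 0.6 0 0 0" --pt "0.2 0 0 0.4 0 0 0" --pt "0.2 0 0 0 0 0 0"

```text
clock: 16.7
position: [0.5066, -0.2699, 0.1188]
ee_rot: [-2.698, -1.605, 0.002]
force: [0.1, 0.5, -2.4]
width: 0.368
gripper_force: 15.0
```

```bash
python3 - <<'E'
from cell import arm
from h import *
plan(arm,[.5075,-.2705,.119],-.5)
E
```

```text
t 16.7 pos [ 0.5066 -0.2699  0.1188] yaw_y -0.497 z [-0.002  0.001 -1.   ] q [ 0.55  0.48 -0.22  1.81  0.13  0.87 -0.22] F [ 0.1  0.5 -2.4] M [-0.01 -0.05  0.02] w 0.368 gf 15.0
shares [-0.    0.04 -0.01] turn z shares 0.03
```

Slow descent over the tip.

Call:
carry_out --pt "0.2 0 0.03 0.1 0 0 0" --pt "0.2 0 0 0.1 0 0 0" --pt "0.2 0 0 0.1 0 0 0" --pt "0.2 0 0 0.1 0 0 0" --pt "0.2 0 0 0.1 0 0 0" --pt "0.2 0 0 0.1 0 0 0"

```text
clock: 17.3
position: [0.508, -0.2711, 0.1048]
ee_rot: [2.7, 1.605, 0.0]
force: [-0.8, -0.4, -1.8]
width: 0.366
gripper_force: 15.0
```

```bash
python3 - <<'E'
from cell import arm
from h import *
plan(arm,[.5075,-.2705,.061],-.5)
E
```

```text
t 17.3 pos [ 0.508  -0.2711  0.1048] yaw_y -0.498 z [ 0. -0. -1.] q [ 0.55  0.5  -0.21  1.82  0.14  0.84 -0.23] F [-0.8 -0.4 -1.8] M [-0.04 -0.04  0.03] w 0.366 gf 15.0
shares [ 0.01 -0.03  1.75] turn z shares 0.02
```

Call:
carry_out --pt "0.2 0 0 0.25 0 0 0" --pt "0.2 0 0 0.25 0 0 0" --pt "0.2 0 0 0.25 0 0 0" --pt "0.2 0 0 0.25 0 0 0" --pt "0.2 0 0 0.25 0 0 0" --pt "0.2 0 0 0.25 0 0 0" --pt "0.2 0 0 0.15 0 0 0" --pt "0.2 0 0 0 0 0 0"

```text
clock: 18.1
position: [0.5076, -0.2709, 0.0631]
ee_rot: [-2.7, -1.605, 0.001]
force: [-0.7, 0.3, -2.0]
width: 0.364
gripper_force: 15.0
```

```bash
python3 - <<'E'
from cell import arm
from h import *
plan(arm,[.5075,-.2705,.059],-.5)
E
```

```text
t 18.1 pos [ 0.5076 -0.2709  0.0631] yaw_y -0.498 z [-0.001  0.    -1.   ] q [ 0.54  0.55 -0.2   1.85  0.16  0.75 -0.24] F [-0.7  0.3 -2. ] M [-0.03 -0.1   0.02] w 0.364 gf 15.0
shares [ 0.01 -0.01  0.16] turn z shares 0.02
```

Call:
carry_out --pt "0.2 0 0 0.08 0 0 0" --pt "0.2 0 0 0.04 0 0 0" --pt "0.2 0 0 0 0 0 0"

```text
clock: 18.4
position: [0.5082, -0.2712, 0.061]
ee_rot: [2.7, 1.605, 0.0]
force: [-0.2, -0.2, -0.7]
width: 0.36
gripper_force: 15.0
```

Call:
carry_out --pt "0.45 0 0 0 0 0 0" --pt "0.52 0 0 0 0 0 0" --pt "0.52 0 0 0 0 0 0" --pt "0.52 0 0 0 0 0 0"

```text
clock: 18.8
position: [0.5081, -0.2711, 0.0608]
ee_rot: [2.7, 1.605, 0.0]
force: [-0.4, 1.0, -0.2]
width: 0.52
gripper_force: 0.0
```

```bash
python3 - <<'E'
from cell import arm
from h import *
plan(arm,[.5075,-.2705,.059],-.5)
E
```

```text
t 18.8 pos [ 0.5081 -0.2711  0.0608] yaw_y -0.498 z [ 0. -0. -1.] q [ 0.54  0.55 -0.2   1.86  0.16  0.75 -0.24] F [-0.4  1.  -0.2] M [ 0.06 -0.07  0.08] w 0.52 gf 0.0
shares [ 0.01 -0.03  0.07] turn z shares 0.02
```

Call:
carry_out --pt "0.52 0 0 -0.5 0 0 0" --pt "0.52 0 0 -1 0 0 0" --pt "0.52 0 0 -1 0 0 0" --pt "0.52 0 0 -1 0 0 0" --pt "0.52 0 0 -1 0 0 0" --pt "0.52 0 0 -1 0 0 0" --pt "0.52 0 0 -1 0 0 0" --pt "0.52 0 0 -0.7 0 0 0"

```text
clock: 19.6
position: [0.5085, -0.2711, 0.2437]
ee_rot: [2.698, 1.605, 0.002]
force: [0.3, 0.6, -0.4]
width: 0.521
gripper_force: 0.0
```

Call:
carry_out --pt "0.72 -0.9 -0.2 0 0 0 0" --pt "0.72 -0.9 -0.2 0 0 0 0" --pt "0.72 -0.9 -0.2 0 0 0 0" --pt "0.72 -0.9 -0.2 0 0 0 0" --pt "0.72 -0.9 -0.2 0 0 0 0" --pt "0.72 -0.9 -0.2 0 0 0 0"

```text
clock: 20.2
position: [0.4165, -0.3759, 0.2418]
ee_rot: [2.7, 1.605, 0.001]
force: [0.3, 0.4, 0.0]
width: 0.725
gripper_force: 0.0
```

```bash
python3 - <<'E'
from cell import arm
from h import *
im=[]
for n in("side","top"):
    d=arm.get_image(n);W=cloud(d)
    c=np.array([.5077,-.2707]);r=np.hypot(W[...,0]-c[0],W[...,1]-c[1])
    m=(r<.045)&(W[...,2]>.035)&(W[...,2]<.095);Q=W[m]
    k=(Q[:,2]>.077);print(n,"hub",k.sum(),Q[k].mean(0).round(4) if k.any() else "")
    k=(Q[:,2]>.050)&(Q[:,2]<.06);print("flange",k.sum(),np.median(Q[k][:,2]),cv2.minEnclosingCircle(Q[k][:,:2].astype(np.float32)) if k.sum()>3 else "")
    m=(np.hypot(W[...,0]-.608,W[...,1]+.132)<.055)&(W[...,2]>.165)&(W[...,2]<.19);Q=W[m]
    if len(Q): print("cap top",len(Q),Q.mean(0).round(4),cv2.minEnclosingCircle(Q[:,:2].astype(np.float32)))
    u,v=np.round(pix(d,[.54,-.22,.08])).astype(int)
    im.append(cv2.convertScaleAbs(cv2.resize(d["pixels"][v-60:v+60,u-60:u+60,::-1],(400,400),interpolation=2),alpha=1.6))
cv2.imwrite("pics/placed.png",np.hstack(im))
a=-1.385+1.5
plan(arm,[.608,-.134,.236],.186+1.5-np.pi)
E
```

```text
side hub 140 [ 0.51   -0.2718  0.0823]
flange 645 0.05539378397357465 ((0.5075207948684692, -0.27063044905662537), 0.04052448272705078)
cap top 624 [ 0.6136 -0.1398  0.176 ] ((0.611036479473114, -0.1363559067249298), 0.03105911612510681)
top hub 99 [ 0.5092 -0.2722  0.0835]
flange 607 0.05618374841033144 ((0.5102030038833618, -0.2725874185562134), 0.04032808914780617)
cap top 521 [ 0.6097 -0.1368  0.1772] ((0.6118793487548828, -0.13690030574798584), 0.030940664932131767)
t 20.3 pos [ 0.4144 -0.3784  0.2417] yaw_y -0.503 z [-0.001 -0.002 -1.   ] q [ 0.78  0.33 -0.18  1.7   0.07  1.12  0.08] F [ 0.4 -0.2 -0.2] M [-0.06 -0.05  0.03] w 0.72 gf 0.0
shares [12.3   2.07  0.2 ] turn z shares 9.52
```

View pics/placed.png

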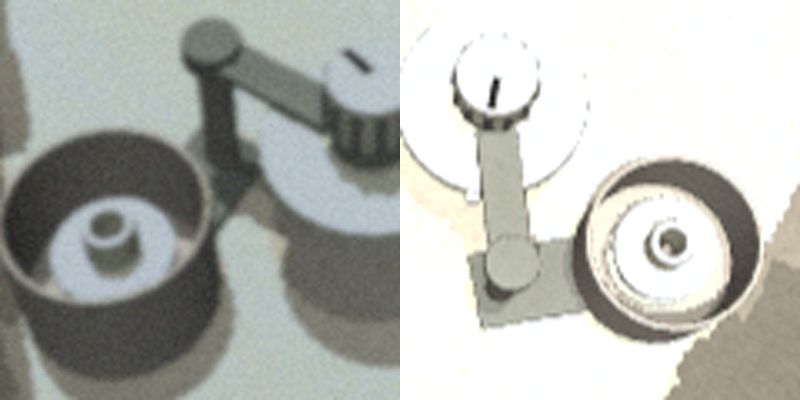

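The placed spool sits in the pot, hub at about (110,230) in the side half and (670,243) in the top half, with the cap still aside at (362,80)/(495,80). Flange top at 0.055–0.056 m shows it is fully down, and the axis is within 3 mm. Next I go back to the cap.

Call:
carry_out --pt "0.85 0.88 0.14 0 0 0 0" --pt "0.85 0.88 0.14 0 0 0 0" --pt "0.85 0.88 0.14 0 0 0 0" --pt "0.85 0.88 0.14 0 0 0 0" --pt "0.85 0.88 0.14 0 0 0 0" --pt "0.85 0.88 0.14 0 0 0 0" --pt "0.85 0.88 0.14 0 0 0 0"

```text
clock: 21.0
position: [0.5131, -0.2502, 0.2416]
ee_rot: [2.699, 1.606, 0.001]
force: [0.6, -0.2, -0.0]
width: 0.85
gripper_force: 0.0
```

Call:
carry_out --pt "0.85 0.88 0.14 0 0 0 0" --pt "0.85 0.88 0.14 0 0 0 0" --pt "0.85 0.88 0.14 0 0 0 0" --pt "0.85 0.88 0.14 0 0 0 0" --pt "0.85 0.88 0.14 0 0 0 0" --pt "0.85 0.88 0.14 0 0 0 0" --pt "0.85 0.88 0.14 0 0 0 0"

```text
clock: 21.7
position: [0.6079, -0.1265, 0.2416]
ee_rot: [2.7, 1.606, 0.001]
force: [0.2, 0.0, 0.9]
width: 0.851
gripper_force: 0.0
```

Call:
carry_out --pt "0.85 0 0 0 0 0 -1" --pt "0.85 0 0 0 0 0 -1" --pt "0.85 0 0 0 0 0 -1" --pt "0.85 0 0 0 0 0 -1" --pt "0.85 0 0 0 0 0 -1" --pt "0.85 0 0 0 0 0 -1" --pt "0.85 0 0 0 0 0 -1" --pt "0.85 0 0 0 0 0 -1"

```text
clock: 22.5
position: [0.6074, -0.1273, 0.2416]
ee_rot: [1.856, 2.534, 0.001]
force: [-0.6, -0.0, 0.5]
width: 0.849
gripper_force: 0.0
```

Call:
carry_out --pt "0.85 0 0 0 0 0 -1" --pt "0.85 0 0 0 0 0 -1" --pt "0.85 0 0 0 0 0 -1" --pt "0.85 0 0 0 0 0 -1" --pt "0.85 0 0 0 0 0 -1" --pt "0.85 0 0 0 0 0 -1" --pt "0.85 0 0 0 0 0 -1" --pt "0.85 0 0 0 0 0 -1"

```text
clock: 23.3
position: [0.6074, -0.1274, 0.2416]
ee_rot: [0.722, 3.057, 0.0]
force: [0.4, 0.9, -0.9]
width: 0.851
gripper_force: 0.0
```

Call:
carry_out --pt "0.85 0 0 0 0 0 -1" --pt "0.85 0 0 0 0 0 -1" --pt "0.85 0 0 0 0 0 -1" --pt "0.85 0 0 0 0 0 -1" --pt "0.85 0 0 0 0 0 -1" --pt "0.85 0 0 0 0 0 -0.5" --pt "0.85 0 0 0 0 0 0"

```text
clock: 24.0
position: [0.6074, -0.1276, 0.2414]
ee_rot: [-0.129, 3.139, 0.0]
force: [0.6, -0.3, 0.2]
width: 0.852
gripper_force: 0.0
```

```bash
python3 - <<'E'
from cell import arm
from h import *
plan(arm,[.609,-.136,.145],1.66)
E
```

```text
t 24.0 pos [ 0.6074 -0.1276  0.2414] yaw_y 1.653 z [ 0.  0. -1.] q [ 0.61  0.53 -0.76  1.52  0.37  1.25  1.46] F [ 0.6 -0.3  0.2] M [ 0.12 -0.09 -0.08] w 0.852 gf 0.0
shares [-0.03 -0.34  3.86] turn z shares -0.07
```

Position, descend (fingers stay wide), then narrow to 0.72.

Call:
carry_out --pt "0.9 -0.03 -0.34 0 0 0 0" --pt "0.9 0 0 0.7 0 0 0" --pt "0.9 0 0 0.7 0 0 0" --pt "0.9 0 0 0.7 0 0 0" --pt "0.9 0 0 0.7 0 0 0" --pt "0.9 0 0 0.7 0 0 0" --pt "0.9 0 0 0.35 0 0 0" --pt "0.9 0 0 0 0 0 0"

```text
clock: 24.8
position: [0.6082, -0.137, 0.1435]
ee_rot: [0.126, -3.137, -0.0]
force: [0.1, 0.8, 0.6]
width: 0.898
gripper_force: 0.0
```

Call:
carry_out --pt "0.72 0 0 0 0 0 0.35" --pt "0.72 0 0 0 0 0 0" --pt "0.72 0 0 0 0 0 0"

```text
clock: 25.1
position: [0.6093, -0.1367, 0.1454]
ee_rot: [-0.073, 3.14, -0.001]
force: [0.8, -0.6, -0.0]
width: 0.731
gripper_force: 0.0
```

```bash
python3 - <<'E'
from cell import arm
from h import *
plan(arm,[.609,-.136,.145],1.61)
E
```

```text
t 25.1 pos [ 0.6093 -0.1367  0.1454] yaw_y 1.617 z [ 0.001 -0.    -1.   ] q [ 0.59  0.61 -0.71  1.63  0.44  1.07  1.38] F [ 0.8 -0.6 -0. ] M [ 0.13 -0.15 -0.01] w 0.731 gf 0.0
shares [0.01 0.03 0.01] turn z shares 0.07
```

Call:
carry_out --pt "0.72 0 -0.5 0 0 0 1" --pt "0.72 0 -0.5 0 0 0 1" --pt "0.72 0 -0.5 0 0 0 1" --pt "0.72 0 -0.5 0 0 0 1" --pt "0.72 0 -0.5 0 0 0 1" --pt "0.72 0 -0.5 0 0 0 1" --pt "0.72 0 -0.5 0 0 0 1"

```text
clock: 25.8
position: [0.5877, -0.2188, 0.1452]
ee_rot: [1.012, 2.973, 0.002]
force: [-0.2, 3.8, 0.4]
width: 0.718
gripper_force: 1.3
```

```bash
python3 -c "
from cell import arm
from h import *
p=np.array([.4838,-.148])
a=-1.385+1.47-.7;t=p+.125*np.array([np.cos(a),np.sin(a)])
plan(arm,[*t,.1447],1.617-.7)"
```

```text
t 25.8 pos [ 0.5877 -0.2188  0.1452] yaw_y 0.915 z [ 0.001  0.001 -1.   ] q [ 0.62  0.57 -0.53  1.63  0.32  1.03  0.91] F [-0.2  3.8  0.4] M [ 0.71 -0.17  0.03] w 0.718 gf 1.3
shares [ 0.03 -0.09  0.02] turn z shares -0.02
```

Call:
carry_out --pt "0.72 0 -0.5 0 0 0 1" --pt "0.72 0 -0.5 0 0 0 1" --pt "0.72 0 -0.5 0 0 0 1" --pt "0.72 0 -0.5 0 0 0 1" --pt "0.72 0 -0.5 0 0 0 1" --pt "0.72 0 -0.5 0 0 0 1" --pt "0.72 0 -0.4 0 0 0 0.8"

```text
clock: 26.5
position: [0.5201, -0.2681, 0.1452]
ee_rot: [1.946, 2.465, 0.002]
force: [2.0, 2.7, -1.3]
width: 0.719
gripper_force: 1.2
```

```bash
python3 -c "
from cell import arm
from h import *
plan(arm,[.507,-.2705,.145],.186)"
```

```text
t 26.5 pos [ 0.5201 -0.2681  0.1452] yaw_y 0.234 z [ 0.002  0.    -1.   ] q [ 0.65  0.48 -0.37  1.75  0.21  0.95  0.43] F [ 2.   2.7 -1.3] M [ 0.42 -0.5   0.07] w 0.719 gf 1.2
shares [ 0.03 -0.53  0.01] turn z shares 0.48
```

Call:
carry_out --pt "0.72 0 -0.3 0 0 0 0.3" --pt "0.72 0 -0.3 0 0 0 0.2" --pt "0.72 0 -0.15 0 0 0 0" --pt "0.72 0 -0.1 0 0 0 0" --pt "0.72 0 0 0 0 0 0"

```text
clock: 27.0
position: [0.5022, -0.2729, 0.1452]
ee_rot: [1.998, 2.417, 0.006]
force: [13.0, -2.0, -5.9]
width: 0.719
gripper_force: 6.3
```

```bash
python3 -c "
from cell import arm
from h import *
plan(arm,[.5075,-.2705,.145],.186)"
```

```text
t 27.0 pos [ 0.5022 -0.2729  0.1452] yaw_y 0.189 z [ 0.007 -0.001 -1.   ] q [ 0.67  0.46 -0.36  1.79  0.2   0.93  0.41] F [13.  -2.  -5.9] M [-0.48 -2.7  -0.18] w 0.719 gf 6.3
shares [0.05 0.23 0.01] turn z shares 0.03
```

Call:
carry_out --pt "0.72 0.05 0.25 0 0 0 0" --pt "0.62 0 0.1 0 0 0 0" --pt "0.5 0 0 0 0 0 0" --pt "0.5 0 0 0 0 0 0" --pt "0.5 0 0 0 0 0 0" --pt "0.5 0 0 0 0 0 0" --squeeze 30

```text
clock: 27.6
position: [0.507, -0.2697, 0.1443]
ee_rot: [-2.003, -2.419, -0.0]
force: [1.3, 1.7, -1.2]
width: 0.628
gripper_force: 30.0
```

```bash
python3 -c "
from cell import arm
from h import *
plan(arm,[.5075,-.2705,.145],.186)"
```

```text
t 27.6 pos [ 0.507  -0.2697  0.1443] yaw_y 0.187 z [-0.001  0.    -1.   ] q [ 0.66  0.46 -0.36  1.78  0.2   0.94  0.4 ] F [ 1.3  1.7 -1.2] M [ 0.43 -0.23  0.1 ] w 0.628 gf 30.0
shares [-0.04  0.01 -0.03] turn z shares 0.01
```

Screwing down: 13 rows clockwise, lowering 9 mm.

Call:
carry_out --pt "0.5 0 0 0.03 0 0 1" --pt "0.5 0 0 0.03 0 0 1" --pt "0.5 0 0 0.03 0 0 1" --pt "0.5 0 0 0.03 0 0 1" --pt "0.5 0 0 0.03 0 0 1" --pt "0.5 0 0 0.03 0 0 1" --pt "0.5 0 0 0.03 0 0 1"

```text
clock: 28.3
position: [0.507, -0.2697, 0.1393]
ee_rot: [-2.715, -1.58, 0.0]
force: [-0.6, 1.8, 1.7]
width: 0.624
gripper_force: 30.0
```

Call:
carry_out --pt "0.5 0 0 0.03 0 0 1" --pt "0.5 0 0 0.03 0 0 1" --pt "0.5 0 0 0.03 0 0 1" --pt "0.5 0 0 0.03 0 0 1" --pt "0.5 0 0 0.03 0 0 1" --pt "0.5 0 0 0 0 0 0.6" --pt "0.5 0 0 0 0 0 0"

```text
clock: 29.0
position: [0.507, -0.2699, 0.1355]
ee_rot: [-3.045, -0.772, 0.001]
force: [-0.0, 1.8, 0.8]
width: 0.623
gripper_force: 30.0
```

```bash
python3 -c "
from cell import arm
from h import *
plan(arm,[.5075,-.2705,.136],-1.12)"
```

```text
t 29.0 pos [ 0.507  -0.2699  0.1355] yaw_y -1.074 z [-0.  0. -1.] q [ 0.43  0.45 -0.05  1.8   0.03  0.89 -0.71] F [-0.   1.8  0.8] M [ 0.52  0.05 -0.24] w 0.623 gf 30.0
shares [ 0.    0.03 -0.02] turn z shares 0.46
```

Call:
carry_out --pt "0.5 0 0 0.01 0 0 0.4" --pt "0.5 0 0 0 0 0 0.4" --pt "0.5 0 0 0 0 0 0.2" --pt "0.5 0 0 0 0 0 0"

```text
clock: 29.4
position: [0.5071, -0.2699, 0.1354]
ee_rot: [3.079, 0.623, -0.001]
force: [-1.7, 1.5, 2.3]
width: 0.627
gripper_force: 30.0
```

```bash
python3 -c "
from cell import arm
from h import *
plan(arm,[.5075,-.2705,.136],-1.12)"
```

```text
t 29.4 pos [ 0.5071 -0.2699  0.1354] yaw_y -1.171 z [-0. -0. -1.] q [ 0.42  0.45 -0.03  1.81  0.02  0.89 -0.79] F [-1.7  1.5  2.3] M [0.4  0.36 0.71] w 0.627 gf 30.0
shares [ 0.01  0.03 -0.03] turn z shares -0.51
```

The torque rose to 0.7 N m, so the cap is at its stop. Release, rise clear and check.

Call:
carry_out --pt "0.8 0 0 0 0 0 0" --pt "0.95 0 0 0 0 0 0" --pt "0.95 0 0 0 0 0 0" --pt "0.95 0 0 -1 0 0 0" --pt "0.95 0 0 -1 0 0 0" --pt "0.95 0 0 -1 0 0 0" --pt "0.95 0 0 -1 0 0 0"

```text
clock: 30.1
position: [0.5072, -0.2702, 0.2362]
ee_rot: [3.08, 0.62, 0.0]
force: [0.3, 0.3, 0.4]
width: 0.947
gripper_force: 0.0
```

Call:
carry_out --pt "0.95 -0.9 0.45 0 0 0 0" --pt "0.95 -0.9 0.45 0 0 0 0" --pt "0.95 -0.9 0.45 0 0 0 0" --pt "0.95 -0.9 0.45 0 0 0 0" --pt "0.95 -0.9 0.45 0 0 0 0" --pt "0.95 -0.9 0.45 0 0 0 0" --pt "0.95 -0.9 0.45 0 0 0 0" --pt "0.95 0 0 0 0 0 0"

```text
clock: 30.9
position: [0.3893, -0.4071, 0.2352]
ee_rot: [3.08, 0.611, -0.003]
force: [0.5, -0.3, 0.0]
width: 0.954
gripper_force: 0.0
```

```bash
python3 - <<'E'
from cell import arm
from h import *
im=[]
for n in("side","top"):
    d=arm.get_image(n);d0=dict(np.load(n+"0.npz"))
    for k,x in(("now",d),("start",d0)):
        W=cloud(x);r=np.hypot(W[...,0]-.507,W[...,1]+.27)
        g=W[(r<.04)&(W[...,2]>.155)&(W[...,2]<.19)];l=W[(r>.045)&(r<.065)&(W[...,2]>.09)&(W[...,2]<.12)]
        print(n,k,"grip",len(g),g.mean(0).round(4),np.median(g[:,2]).round(4),"lid",np.median(l[:,2]).round(4))
        for nm,c,lo,hi in(("jar",(.5095,.3055),.072,.09),("beaker",(.579,.1225),.03,.095),("flask",(.655,-.458),.1,.13)):
            q=W[(np.hypot(W[...,0]-c[0],W[...,1]-c[1])<.06)&(W[...,2]>lo)&(W[...,2]<hi)];print("  ",nm,q.mean(0).round(3),end="")
        print()
        u,v=np.round(pix(d,[.507,-.27,.168])).astype(int)
        im.append(cv2.convertScaleAbs(cv2.resize(x["pixels"][v-40:v+40,u-40:u+40,::-1],(200,200),interpolation=2),alpha=1.2))
cv2.imwrite("pics/end.png",np.hstack(im))
E
```

```text
side now grip 701 [ 0.5108 -0.2728  0.167 ] 0.168 lid 0.1064
   jar [0.511 0.304 0.079]   beaker [0.578 0.124 0.06 ]   flask [ 0.657 -0.459  0.118]
side start grip 705 [ 0.5108 -0.2729  0.1671] 0.1681 lid 0.1064
   jar [0.511 0.304 0.08 ]   beaker [0.579 0.123 0.06 ]   flask [ 0.657 -0.459  0.117]
top now grip 545 [ 0.5068 -0.2699  0.1682] 0.1686 lid 0.1069
   jar [0.509 0.305 0.08 ]   beaker [0.585 0.126 0.063]   flask [ 0.654 -0.457  0.117]
top start grip 547 [ 0.5068 -0.2699  0.1684] 0.1689 lid 0.107
   jar [0.509 0.305 0.08 ]   beaker [0.585 0.126 0.063]   flask [ 0.654 -0.456  0.117]
```

View pics/end.png

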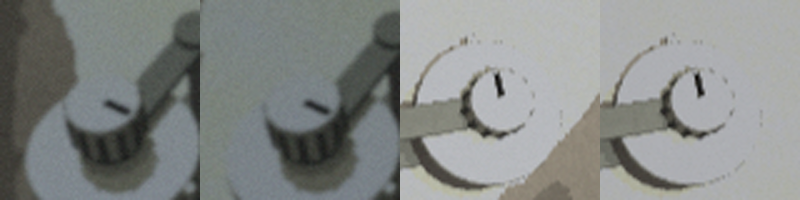

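The cap's mark, now at (117,107)/(500,83), matches its start at (318,107)/(700,83). Cap height and the jar, beaker and bottle positions also match the start, so I'm handing in.

```bash
python3 -c "
from cell import arm
print(arm.sign_off())"
```

```text
the job is handed in; nothing more can be done
None
```

The spool is fully down on the spindle, the cap is screwed back to its starting mark and height, the jar, beaker and bottle have not moved, and the job was handed in at about 31 s (the hand-in call returned no verdict).

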